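# Fit the carousel handle, turn the knobbed jar to the front and hold it

### The arm

A 6-joint arm with a two-finger parallel gripper is mounted at the origin on the work surface. World frame = base frame: x ahead of the robot, y to its left, z up, the work surface at z = 0. Lengths are in mm, angles in rad, forces in N, time in s.
With the tool pointing down it reaches from about 250 to 775 mm from the base axis. Payload 8.9 kg.
Tool frame: the origin (TCP) lies on the centre line of the jaws, within the pads' length; the fingertips stand 17 mm ahead of it and the grasp point (between the pads) lies 2 mm behind it; z points along the fingers, y is the direction in which the jaws open and shut (so a half turn about z gives the same grasp; the last joint's range is limited). The gripper opens to 85 mm and grips with 20 to 120 N. Pads are 22 mm wide; open, the fingers measure 114 mm over their backs; the gripper's body (76 mm by 85 mm) begins 54 mm behind the grasp point. The pads swing forward as they close: fully open they stand 13 mm farther back than shut.
Start: joints at [0.984, 0.291, -0.153, 1.127, 0, 1.431], TCP at [227.31, 473.237, 248.305] pointing down, gripper open.
Joint ranges: [-2.52, 2.52], [-0.91, 1.74], [-1.3, 1.37], [-1.96, 2.02], [-1.52, 1.47], [-3.14, 3.14]. Speed limits (rad/s): [2.22, 2.22, 2.79, 3.14, 3.14, 3.14].

### API

Orientations are given as a unit quaternion [x, y, z, w].
In Python, from rig import telemetry, cams, workorder gives the robot as it stands.
- The arm moves only by the tool play_rows, never from a script. Its argument "series" is one flat list of numbers, 6 for each row, row after row: the shift along the tool's x, y, z in mm, then the turn, a rotation vector about the tool's x, y, z in rad. In form: [tx, ty, tz, rx, ry, rz, tx, ty, tz, rx, ry, rz, ...]. A call has 1 to 12 rows; each row is the pose to reach, as a shift and turn from the pose commanded when the call began, along the tool's axes at that moment; what a row does not reach only later rows make up. A row lasts 1/10 s, in which the tool goes at most 50 mm and 8.59 degrees, less where a joint would pass 70% of its speed; a pose out of reach is approached as far as the arm can. A call with a gripper value outside its range is refused whole. "grip" is the opening, from 0 (shut) to 1 (fully open), set as the call begins (left out, the last holds). The fingers move at their own pace and stop on an object; "newtons" is the grip in N (left out, the last holds). Time passes only in rows, so rows that repeat a pose let the fingers close. It gives the time, the measured TCP pose, the force and the opening at its end, in the units of the state.
- telemetry.get_obs(): the state, without advancing time (a new reading comes with each control period).
- cams.snapshot(name): name is "scene" or "side" or "wrist"; returns a dict with "image" (420x560x3 uint8, blue, green, red), "mtx" (3x3 intrinsics, pixels), "T" (4x4, takes a point from camera to world coordinates); the wrist camera has in their place "mount" (4x4, takes a point from camera to tool coordinates, whose origin is the TCP and whose axes are the flange's). Camera axes: x right, y down, z forward; pixel columns grow to the right and rows downward; lengths in mm; the calibration is good to about 2 mm. A picture is of the moment at which its call begins: read the wrist's pose just before it. There is no depth.
- workorder.hand_in(): hands the job in, once; it reports no verdict.
The state is a dict: "t": time; "joints": joint angles; "dq": joint speeds; "effort": joint torques, N m; "tool_pos": TCP position; "tcp_rot": TCP orientation; "contact_force": force on the tool from outside, world axes, zero at the start; "torque": the same for the moment, N m; "opening": finger opening in mm.
Only numpy, scipy, OpenCV 4.12 (cv2) and the standard library are available. Lean on these libraries where they do the work, as an engineer would, in place of code of your own. Each camera call takes 0.05 s, during which the arm holds its last target.

### The job

Lower the loose handle over the two pins in the middle of the condiment carousel until its plate lies flush on the round platter, then turn the platter until the jar with the ball knob on its lid stands at the pointed steel tongue that marks the front. Finish while still gripping the handle, holding the carousel still there: do not let go at the end. Leave the other things on the table where they are.

Things in the scene. Friction and masses are not known exactly. Their poses are not given: they have to be found in the camera images.
- handle: The loose turning handle, standing on the table: aluminium foot plate 100 x 70 x 10 mm, a 16 mm round post at its centre, a wooden cross bar on top. Origin under the plate's centre; x along the plate's long side, z up. Two through holes, 10.5 mm wide, on the x axis 32 mm either side of the centre. The same turned by half a turn. 0.25 to 0.5 kg.
- handle_grip (a point): Centre of the handle's level dark wooden cross bar, the place to grip: 80 mm long (along x), 16 mm wide, 24 mm high, centred 115 mm above the plate's underside (bar from 103 to 127 mm).
- carousel: Round wooden platter 270 mm across on a fixed stand. Origin on its vertical axis at its top face, 45 mm above the table. Two steel pins on its x axis, 32 mm either side of the origin: 8 mm thick, 23 mm high, top 7 mm tapered; the plate fits either way round. Turns freely both ways, up to half a turn is needed; friction about 0.06 N m, stays where left.
- knob_jar (a point): Centre of the 28 mm ball knob on the lid of the marked jar, 66 mm above the platter's face, 100 mm from its axis. Six white jars with steel lids are fixed to the platter on that circle; the others have flat lids. The jars reach at most 80 mm above the platter's face and no nearer than 74 mm to the axis.
- front (a point): The place where the marked jar has to come to: a fixed point 100 mm from the turning axis in the direction of the flat pointed steel tongue, 40 mm wide, which sticks out 55 mm from under the platter's rim, low down, on the robot's side. At the height of the platter's top face.
- squeeze1: Bystander: small green squeeze bottle, 46 mm wide, 78 mm high; origin under its centre.
- squeeze2: Bystander: another such squeeze bottle.
- shaker: Bystander: steel shaker, 38 mm wide, 64 mm high, near the handle; origin under its centre.
- lunchbox1: Bystander: sandwich box with clear lid, 121 x 181 x 71 mm; origin under its centre.
- lunchbox2: Bystander: another such sandwich box.
- wipes: Bystander: pack of wipes, 110 x 190 x 62 mm; origin under its centre.
- phone: Bystander: black phone lying flat, 150 x 74 x 9 mm; origin under its centre.
There are look-alikes about, which are no part of the job. Of the things that look like the handle, the largest one is meant.

How it is judged:
By the outcome, as a careful person would: the job done as asked, in the order asked, and still so for the second after the job is handed in, while the arm keeps its last pose, push and grip.
It also fails if it takes over 54 s, if anything falls off the work surface, if the arm or the gripper's body presses on something with over 40 N, if the wrist force passes 120 N, or if a joint passes its speed limit or range.

## Working session

There is one attempt and no reset: what is moved stays moved. The work goes in short steps, Python scripts to look and compute and a tool call to move; the robot and the scene stay as the last step left them, time stands still between calls to the robot, and variables do not carry over. Pictures are saved under pics/ and viewed, and the job is handed in when it is done.

Besides the shell and the picture viewer there is one more tool, called after "Request:" as name(argument=value, ...) on one line, values as JSON. play_rows: Moves the arm, as the interface text tells. Its arguments: {"type":"object","properties":{"series":{"type":"array"},"grip":{"type":"number"},"newtons":{"type":"number"}},"required":["series"]}

```bash
ls; mkdir -p pics; python3 - <<'E'
from rig import telemetry,cams
import cv2,numpy as np
o=telemetry.get_obs();print(o)
for n in("scene","side","wrist"):
    s=cams.snapshot(n);cv2.imwrite(f"pics/{n}0.png",s["image"]);np.savez(f"pics/{n}0.npz",**s)
    print(n,s["mtx"],s.get("T",s.get("mount")))
E
```

```text
pics
{'t': 0.0, 'joints': array([ 9.83687732e-01,  2.91270342e-01, -1.54103140e-01,  1.12666422e+00,
       -2.24683008e-05,  1.43150253e+00]), 'dq': array([ 0.00103553, -0.00074374, -0.00148115, -0.00060003,  0.00080912,
        0.00037717]), 'effort': array([ 5.80722393e-03, -5.37139285e+01,  3.31375659e+01,  1.56254217e-02,
        3.56156097e-04, -2.48936590e-05]), 'tool_pos': array([227.10509389, 472.90480774, 247.74608675]), 'tcp_rot': array([ 2.22041118e-01,  9.75037105e-01, -5.84186338e-04, -2.10008874e-04]), 'contact_force': array([-0.40016504, -0.57414006,  0.00096079]), 'torque': array([-0.02099185,  0.02947232,  0.00210934]), 'opening': 85.22616695449364}
scene [[384.22135165   0.         282.00471839]
 [  0.         384.22135165 207.4251174 ]
 [  0.           0.           1.        ]] [[ 4.53963995e-01  7.26079156e-01 -5.16454984e-01  1.12524487e+03]
 [ 8.91002117e-01 -3.66245948e-01  2.68289272e-01 -2.81263697e+02]
 [ 5.64970333e-03 -5.81956154e-01 -8.13200539e-01  9.97091120e+02]
 [ 0.00000000e+00  0.00000000e+00  0.00000000e+00  1.00000000e+00]]
side [[398.58440913   0.         278.99993685]
 [  0.         398.58440913 214.81491573]
 [  0.           0.           1.        ]] [[ 9.22299802e-01 -2.79001171e-01  2.67434894e-01  2.72858375e+02]
 [-3.86275416e-01 -6.43228453e-01  6.61096407e-01 -7.77768800e+02]
 [-1.24249387e-02 -7.13032610e-01 -7.01020768e-01  9.43569378e+02]
 [ 0.00000000e+00  0.00000000e+00  0.00000000e+00  1.00000000e+00]]
wrist [[372.24802712   0.         282.7597449 ]
 [  0.         372.24802712 209.47517642]
 [  0.           0.           1.        ]] [[-2.67784031e-04 -9.56796730e-01 -2.90757538e-01  7.43920806e+01]
 [ 9.99999724e-01 -5.48975177e-05 -7.40335724e-04 -1.46193686e-01]
 [ 6.92388933e-04 -2.90757656e-01  9.56796481e-01 -1.25149062e+02]
 [ 0.00000000e+00  0.00000000e+00  0.00000000e+00  1.00000000e+00]]
```

View pics/scene0.png

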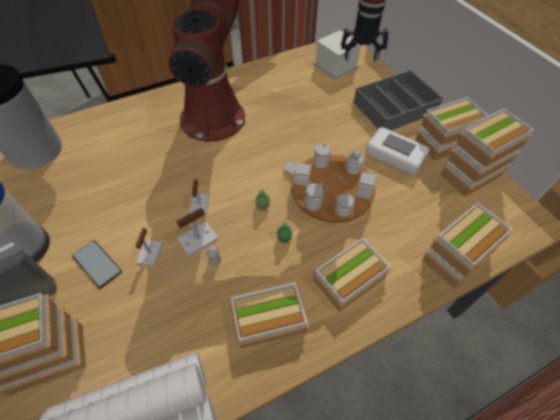

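View pics/side0.png

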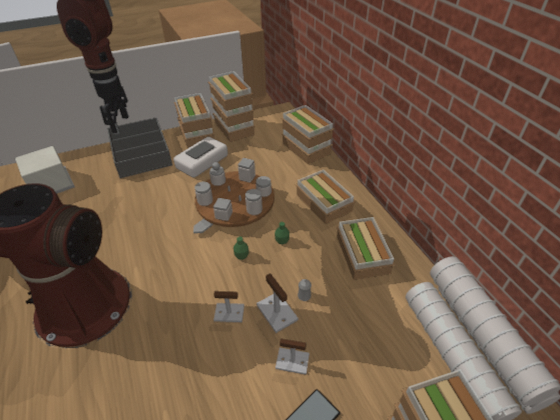

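View pics/wrist0.png

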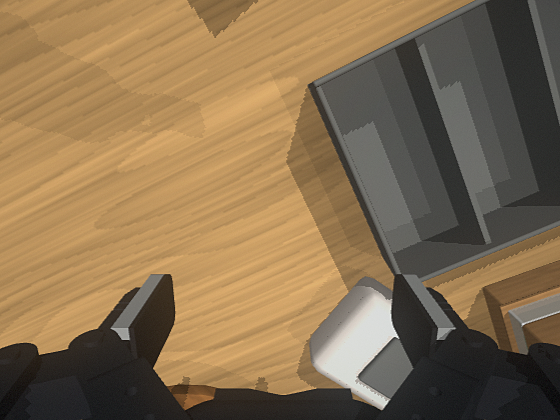

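The scene view shows three handle-like things at (197,232), (199,200) and (148,247). In the side view they are at (277,305), (229,305) and (293,355). The one at scene (197,232) / side (277,305) looks largest. The carousel is at scene (333,187), with its tongue at about (290,169). I'll check both in close crops.

```bash
python3 - <<'E'
import cv2,numpy as np
a=cv2.imread("pics/scene0.png");b=cv2.imread("pics/side0.png")
def c(im,x,y,w,h,f): return cv2.resize(im[y:y+h,x:x+w],None,fx=f,fy=f,interpolation=cv2.INTER_CUBIC)
cv2.imwrite("pics/h.png",np.hstack([c(a,130,175,100,100,4),c(b,205,270,100,100,4)]))
cv2.imwrite("pics/c.png",np.hstack([c(a,280,135,100,100,4),c(b,188,150,100,100,4)]))
E
```

```text
(no output)
```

View pics/h.png

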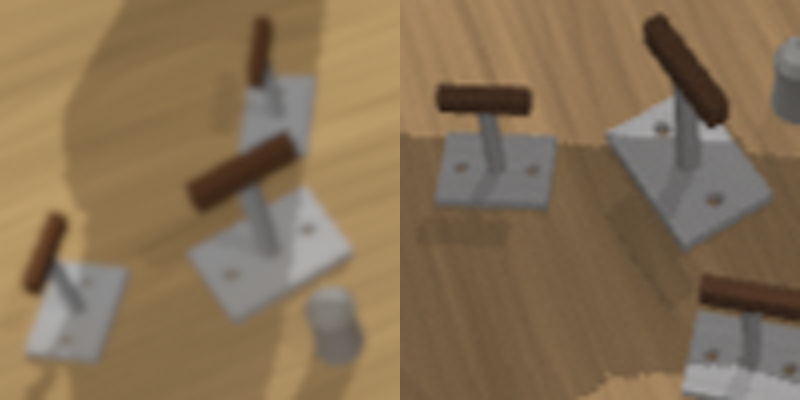

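View pics/c.png

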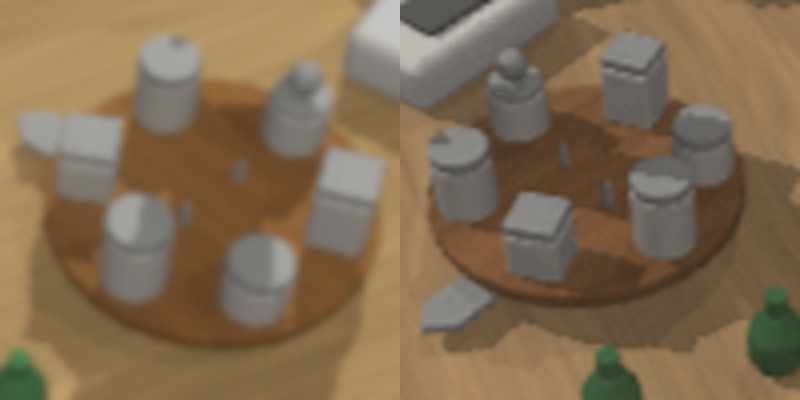

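The close crop confirms the middle one (scene (197,232)) is the largest, with the shaker beside it at (213,256). The knob jar is at scene (356,154).

```bash
cat > h.py <<'E'
import numpy as np,cv2
from scipy.spatial.transform import Rotation as R
def load(n): d=np.load(f"pics/{n}.npz");return d["mtx"],d[[k for k in d.files if k in("T","Tw")][0]]
def ray(cam,p):
    K,T=cam; v=T[:3,:3]@np.linalg.solve(K,[p[0],p[1],1.]); return T[:3,3],v/np.linalg.norm(v)
def plane(cam,p,z):
    o,v=ray(cam,p);return o+v*(z-o[2])/v[2]
def tri(*cp):
    A=0;b=0;L=[ray(c,p) for c,p in cp]
    for o,v in L: M=np.eye(3)-np.outer(v,v);A=A+M;b=b+M@o
    x=np.linalg.solve(A,b); return x,[np.linalg.norm((np.eye(3)-np.outer(v,v))@(x-o)) for o,v in L]
def wristcam(s,o):
    T=np.eye(4);T[:3,:3]=R.from_quat(o["tcp_rot"]).as_matrix();T[:3,3]=o["tool_pos"];return s["mtx"],T@s["mount"]
def proj(cam,X):
    K,T=cam;c=T[:3,:3].T@(np.asarray(X,float)-T[:3,3]);q=K@c;return q[:2]/q[2]
E
python3 - <<'E'
from h import *
np.set_printoptions(precision=1,suppress=True)
S=load("scene0");D=load("side0")
f=lambda x,y,ox,oy:((x+.5)/4-.5+ox,(y+.5)/4-.5+oy)
hs=lambda x,y:f(x,y,130,175); hd=lambda x,y:f(x-400,y,205,270)
cs=lambda x,y:f(x,y,280,135); cd=lambda x,y:f(x-400,y,188,150)
def T(n,a,b): print(n,*tri((S,a),(D,b)))
T("barA",hs(195,195),hd(655,28));T("barA'",hs(195,195),hd(715,112))
T("barB",hs(292,148),hd(715,112));T("barB'",hs(292,148),hd(655,28))
for p in((230,275),(307,229)):print("hole S",plane(S,hs(*p),10))
for p in((662,128),(715,200)):print("hole D",plane(D,hd(*p),10))
T("knob",cs(306,77),cd(511,63))
for p in((187,203),(240,162)):print("pin S",plane(S,cs(*p),68))
for p in((563,145),(607,183)):print("pin D",plane(D,cd(*p),68))
T("tongue",cs(20,118),cd(424,322))
T("shaker",hs(332,300),hd(793,50))
T("sq a",cs(18,358),cd(607,355))
E
```

```text
barA [ 482.3 -245.7  144.9] [np.float64(29.90416347258188), np.float64(29.904163472581853)]
barA' [ 486.6 -268.1  116.7] [np.float64(0.2694877071458729), np.float64(0.26948770714597503)]
barB [ 483.  -219.6   91.4] [np.float64(31.414243532674483), np.float64(31.414243532674654)]
barB' [ 477.1 -194.4  114.6] [np.float64(0.7234569546478778), np.float64(0.7234569546480021)]
hole S [ 488.5 -265.4   10. ]
hole S [ 476.4 -200.6   10. ]
hole D [ 475.8 -200.2   10. ]
hole D [ 487.4 -265.4   10. ]
knob [483.6 313.5 112.8] [np.float64(0.4636428291328901), np.float64(0.463642829132976)]
pin S [522.2 186.4  68. ]
pin S [505.3 245.3  68. ]
pin D [503.4 245.4  68. ]
pin D [522.2 184.5  68. ]
tongue [348.5 131.4  23.6] [np.float64(1.8347840060137421), np.float64(1.8347840060136424)]
shaker [ 570.  -208.7   58.1] [np.float64(0.9397178048844931), np.float64(0.939717804884384)]
sq a [498.6  66.8 -46. ] [np.float64(32.96008182613782), np.float64(32.96008182613774)]
```

Request:
play_rows(series=[-35,-35,0,0,0,0.06,-80,-79,0,0,0,0.14,-107,-105,0,0,0,0.2,-134,-131,0,0,0,0.25,-161,-158,0,0,0,0.3,-187,-184,0,0,0,0.35,-214,-210,0,0,0,0.4,-241,-237,0,0,0,0.44,-260,-255,0,0,0,0.47,-268,-263,0,0,0,0.47,-268,-263,0,0,0,0.47], grip=1)

```text
t: 1.25
tool_pos: [355.3, 119.0, 248.2]
tcp_rot: [0.444, 0.896, -0.0, 0.0]
contact_force: [0.5, 0.0, 0.2]
opening: 85.7
```

```bash
cat > go.py <<'E'
import sys
from h import *
from rig import telemetry
def rel(target,psi,o=None):
    """tool shift and rz for target xyz world and tool-x yaw psi deg"""
    o=o or telemetry.get_obs()
    Rm=R.from_quat(o["tcp_rot"]).as_matrix();p=np.array(o["tool_pos"])
    G=np.array([[np.cos(psi),np.sin(psi),0],[np.sin(psi),-np.cos(psi),0],[0,0,-1]]).T if 0 else None
    a=np.deg2rad(psi);x=np.array([np.cos(a),np.sin(a),0]);z=np.array([0,0,-1.]);G=np.array([x,np.cross(z,x),z]).T
    return Rm.T@(np.array(target)-p), R.from_matrix(Rm.T@G).as_rotvec()
def st():
    o=telemetry.get_obs();Rm=R.from_quat(o["tcp_rot"]).as_matrix()
    print("t %.2f"%o["t"],"pos",o["tool_pos"].round(1),"yaw %.2f"%np.degrees(np.arctan2(Rm[1,0],Rm[0,0])),"z",Rm[:,2].round(3),"F",o["contact_force"].round(1),"M",o["torque"].round(2),"op %.1f"%o["opening"],"q",o["joints"].round(2))
    return o
if __name__=="__main__":
    st()
    if len(sys.argv)>4: s,r=rel([float(v) for v in sys.argv[1:4]],float(sys.argv[4]));print("shift",s.round(1),"rot",r.round(4))
E
python3 go.py 482 -233 245 100.3
```

```text
t 1.25 pos [355.3 119.  248.2] yaw 127.26 z [-0. -0. -1.] F [0.5 0.  0.2] M [ 0.02 -0.01  0.01] op 85.7 q [ 0.13  0.   -0.5   1.07 -0.    1.05]
shift [-356.8 -112.3    3.3] rot [-2.000e-04  2.000e-04  4.706e-01]
```

```bash
cat > snap.py <<'E'
import sys
from h import *
from go import st
from rig import cams
o=st();n=sys.argv[1];s=cams.snapshot("wrist");K,T=wristcam(s,o)
np.savez(f"pics/{n}.npz",mtx=K,Tw=T);cv2.imwrite(f"pics/{n}.png",s["image"])
E
python3 snap.py w1
```

```text
t 1.25 pos [355.3 119.  248.2] yaw 127.26 z [-0. -0. -1.] F [0.5 0.  0.2] M [ 0.02 -0.01  0.01] op 85.7 q [ 0.13  0.   -0.5   1.07 -0.    1.05]
```

View pics/w1.png

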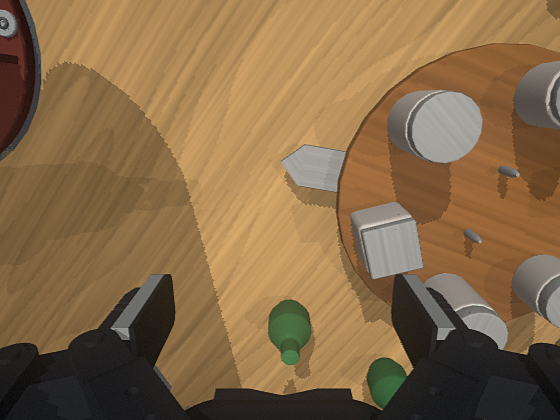

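Request:
play_rows(series=[-36,-11,0,0,0,0.06,-72,-23,0,0,0,0.12,-108,-34,0,0,0,0.18,-144,-45,0,0,0,0.24,-180,-56,0,0,0,0.3,-216,-68,0,0,0,0.36,-252,-79,0,0,0,0.41,-288,-91,0,0,0,0.46,-324,-102,1,0,0,0.47,-345,-109,2,0,0,0.47,-357,-112,3,0,0,0.47,-357,-112,3,0,0,0.47])

```text
t: 2.5
tool_pos: [483.5, -231.4, 244.7]
tcp_rot: [0.64, 0.769, 0.0, -0.0]
contact_force: [-0.6, 0.2, -1.6]
opening: 85.5
```

```bash
python3 snap.py w2
```

```text
t 2.50 pos [ 483.5 -231.4  244.7] yaw 100.49 z [-0.001  0.001 -1.   ] F [-0.6  0.2 -1.6] M [ 0.04 -0.01 -0.02] op 85.5 q [-0.58  0.31 -0.13  1.13  0.    0.8 ]
```

View pics/w2.png

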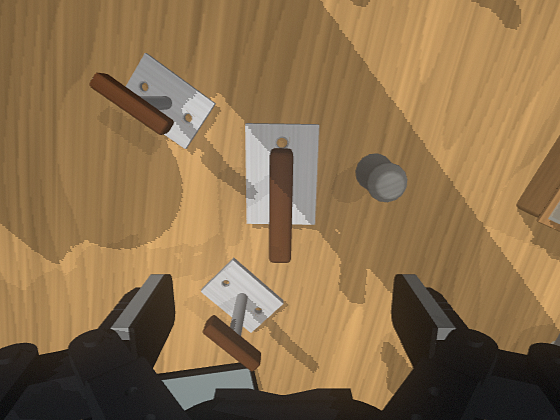

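In w2 the bar runs from (282,150) to (280,262), over the plate with corners (247,125) to (317,223). It lies nearly parallel to tool x. In w1 the tongue tip is at (281,162), and the pin tops are at about (502,168)/(518,172) and (466,232)/(480,241).

```bash
python3 - <<'E'
from h import *
np.set_printoptions(precision=1,suppress=True)
W2=load("w2");im=cv2.imread("pics/w2.png");hsv=cv2.cvtColor(im,cv2.COLOR_BGR2HSV)
m=((hsv[...,2]<125)&(hsv[...,1]>110)).astype(np.uint8)
sub=np.zeros_like(m);sub[146:266,266:298]=m[146:266,266:298]
n,l,s,c=cv2.connectedComponentsWithStats(sub);k=1+np.argmax(s[1:,4]);print(s[k])
ys,xs=np.where(l==k)
pts=[]
for y in range(160,256,8):
    r=xs[ys==y];pts.append(((r.min()+r.max())/2,y));print(y,r.min(),r.max(),end=' ')
print()
P=np.array([plane(W2,p,120) for p in pts]);d=np.polyfit(P[:,1],P[:,0],1);print("bar line angle",np.degrees(np.arctan2(1,d[0])),"x at y=-232.9:",np.polyval(d,-232.9))
print("ends",plane(W2,(282,149.5),127),plane(W2,(280,262.5),103),plane(W2,(280,262.5),127))
for p in((247,125),(319,125),(317,223.5),(245.5,223.5)):print("plate",plane(W2,p,10))
print("hole",plane(W2,(282,142),10))
a=cv2.resize(cv2.imread("pics/w1.png")[120:260,260:540],None,fx=2.8,fy=2.8,interpolation=cv2.INTER_CUBIC);cv2.imwrite("pics/w1c.png",a)
b=cv2.resize(im[110:280,220:350],None,fx=3.5,fy=3.5,interpolation=cv2.INTER_CUBIC);cv2.imwrite("pics/w2c.png",b)
E
```

```text
[ 269  149   24  114 2095]
160 270 292 168 270 292 176 270 291 184 270 286 192 270 291 200 270 291 208 270 291 216 270 291 224 270 291 232 269 291 240 269 290 248 269 290 
bar line angle 99.84138680700738 x at y=-232.9: 481.3794795363793
ends [ 475.1 -191.2  127. ] [ 490.  -281.5  103. ] [ 488.2 -270.4  127. ]
plate [ 440.9 -190.3   10. ]
plate [ 507.8 -177.9   10. ]
plate [ 526.4 -274.6   10. ]
plate [ 454.5 -287.9   10. ]
hole [ 476.3 -199.9   10. ]
```

View pics/w1c.png

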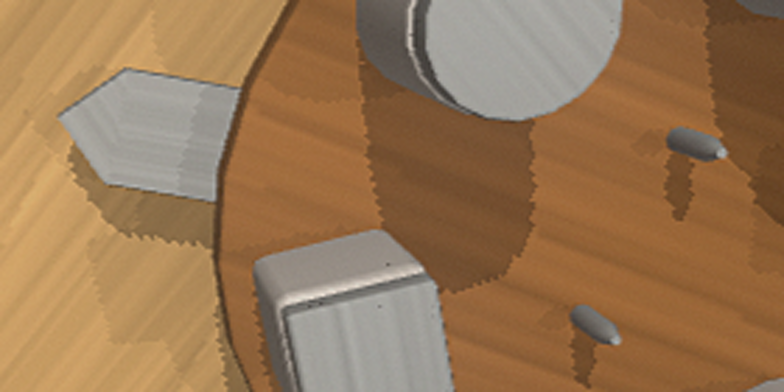

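View pics/w2c.png

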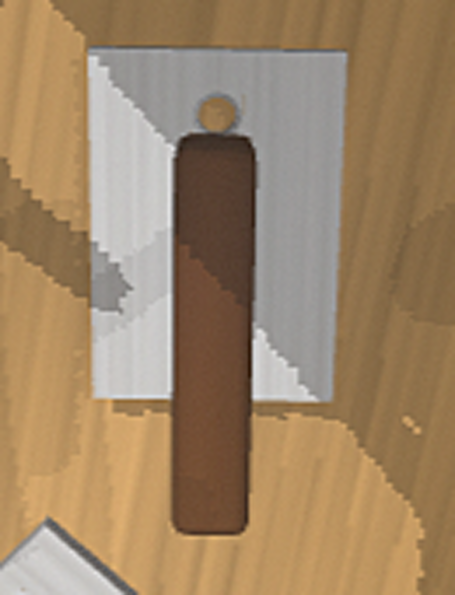

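```bash
python3 - <<'E'
from h import *
np.set_printoptions(precision=1,suppress=True)
S=load("scene0");D=load("side0");W=load("w1")
f=lambda x,y,ox,oy,k=4:((x+.5)/k-.5+ox,(y+.5)/k-.5+oy)
cs=lambda x,y:f(x,y,280,135); cd=lambda x,y:f(x-400,y,188,150); w=lambda x,y:f(x,y,260,120,2.8)
print("tip",tri((S,cs(20,118)),(D,cd(424,322)),(W,w(60,118))),tri((D,cd(424,322)),(W,w(60,118))))
P1=plane(W,w(720,153),68);P2=plane(W,w(616,340),68)
B1=plane(W,w(669,137),45);B2=plane(W,w(574,311),45)
print("pins",P1,P2,B1,B2)
for P in((P1,P2),(B1,B2)):
  c=(P[0]+P[1])/2;d=P[0]-P[1];print("c",c,"ang",np.degrees(np.arctan2(d[1],d[0])),np.linalg.norm(d))
for z in(10,16,20,25):
  t,a,b,e,g=[plane(W,w(*p),z)[:2] for p in((60,118),(125,68),(110,184),(240,88),(215,200))]
  an=lambda v:np.degrees(np.arctan2(v[1],v[0]))%360
  print(z,"tip",t,"w",np.linalg.norm(a-b),"edges",an(a-e),an(b-g),"shoulder perp",(an(b-a)-90)%360,"tip ang from c",an(t-[513,215.3]),"mid ang",an((a+b)/2-[513,215.3]))
E
```

```text
tip (array([347.1, 130.8,  23.4]), [np.float64(2.3701674323607036), np.float64(2.3442581047166526), np.float64(2.73610462872001)]) (array([345.9, 130.1,  27.2]), [np.float64(1.6413756845026428), np.float64(1.6413756845025245)])
pins [502.9 246.3  68. ] [521.7 185.6  68. ] [500.6 245.1  45. ] [518.9 185.   45. ]
c [512.3 215.9  68. ] ang 107.2504139246591 63.53846749463941
c [509.7 215.   45. ] ang 106.91228669837541 62.880138562032194
10 tip [346.  127.7] w 41.394489062895694 edges 207.49298452618393 208.4007572857394 shoulder perp 210.7757816156104 tip ang from c 207.67592987148285 mid ang 207.59540147504842
16 tip [345.4 128.5] w 40.71098542748522 edges 207.49298452618393 208.40075728573933 shoulder perp 210.77578161561036 tip ang from c 207.3692930853999 mid ang 207.25381960639095
20 tip [345.  129.1] w 40.25531633721158 edges 207.49298452618393 208.4007572857394 shoulder perp 210.77578161561036 tip ang from c 207.1651240627546 mid ang 207.0271778047242
25 tip [344.5 129.8] w 39.685729974369515 edges 207.49298452618396 208.40075728573936 shoulder perp 210.7757816156104 tip ang from c 206.9102087842394 mid ang 206.74509370360326
```

```bash
python3 go.py 481.7 -232.8 113 100
```

```text
t 2.55 pos [ 483.  -230.4  244.9] yaw 100.51 z [-0.001  0.001 -1.   ] F [-0.1  0.   0.2] M [-0.01  0.07 -0.01] op 85.2 q [-0.58  0.31 -0.13  1.13  0.    0.81]
shift [ -2.2  -1.6 131.9] rot [-0.0006 -0.0011  0.0089]
```

Request:
play_rows(series=[-1,-2,20,0,0,0.009,-1,-2,50,0,0,0.009,-1,-2,80,0,0,0.009,-1,-2,105,0,0,0.009,-1,-2,122,0,0,0.009,-1,-2,130,0,0,0.009,-1,-2,132,0,0,0.009,-1,-2,132,0,0,0.009])

```text
t: 3.35
tool_pos: [481.5, -232.3, 114.0]
tcp_rot: [0.643, 0.766, 0.0, 0.0]
contact_force: [-0.4, -0.3, -0.6]
opening: 85.6
```

```bash
python3 snap.py w3
```

```text
t 3.35 pos [ 481.5 -232.3  114. ] yaw 100.01 z [ 0.001 -0.    -1.   ] F [-0.4 -0.3 -0.6] M [-0.01  0.04 -0.03] op 85.6 q [-0.59  0.42 -0.34  0.81  0.    0.81]
```

View pics/w3.png

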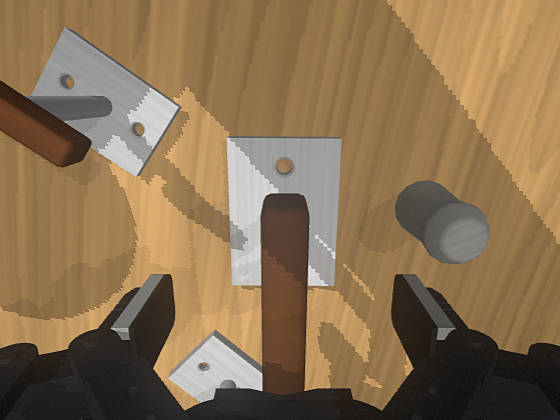

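The bar (about x 285) sits centred between the pads (174 and 393). Closing.

Request:
play_rows(series=[0,0,0,0,0,0,0,0,0,0,0,0,0,0,0,0,0,0,0,0,0,0,0,0,0,0,0,0,0,0,0,0,0,0,0,0,0,0,0,0,0,0,0,0,0,0,0,0,0,0,0,0,0,0,0,0,0,0,0,0], grip=0, newtons=80)

```text
t: 4.4
tool_pos: [481.6, -233.0, 113.5]
tcp_rot: [0.643, 0.766, 0.0, 0.0]
contact_force: [3.6, -0.5, 2.9]
opening: 14.7
```

Request:
play_rows(series=[0,0,-5,0,0,0,0,0,-20,0,0,0,0,0,-45,0,0,0,0,0,-75,0,0,0,0,0,-105,0,0,0,0,0,-135,0,0,0,0,0,-160,0,0,0,0,0,-175,0,0,0,0,0,-180,0,0,0,0,0,-180,0,0,0])

```text
t: 5.4
tool_pos: [480.8, -232.7, 293.0]
tcp_rot: [0.643, 0.766, -0.0, -0.0]
contact_force: [0.2, 0.2, -4.2]
opening: 14.6
```

```bash
python3 snap.py w4; python3 go.py 512.8 215.5 300 107
```

```text
t 5.40 pos [ 480.8 -232.7  293. ] yaw 99.97 z [-0.001  0.    -1.   ] F [ 0.2  0.2 -4.2] M [-0.03 -0.02  0.01] op 14.6 q [-0.59  0.29 -0.04  1.24 -0.    0.81]
t 5.45 pos [ 480.6 -232.5  292.4] yaw 99.97 z [-0.002  0.001 -1.   ] F [-1.1  0.2 -4.5] M [ 0.05 -0.02  0.02] op 15.0 q [-0.59  0.29 -0.04  1.24 -0.    0.81]
shift [435.7 109.2  -7.3] rot [-0.0013 -0.0012 -0.1228]
```

View pics/w4.png

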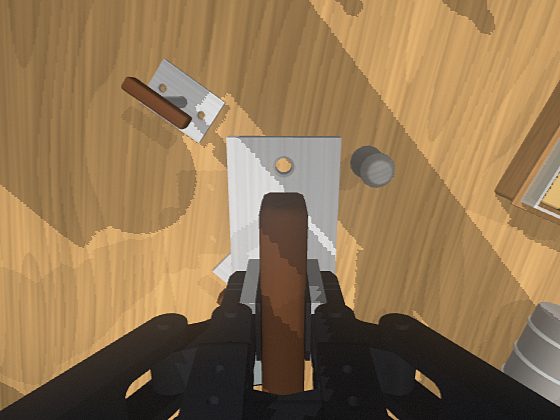

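Request:
play_rows(series=[8,3,0,0,0,0,30,10,0,0,0,-0.01,65,22,0,0,0,-0.02,105,35,0,0,0,-0.04,145,49,0,0,0,-0.05,185,62,0,0,0,-0.06,225,76,0,0,0,-0.08,265,89,0,0,0,-0.09,305,103,0,0,0,-0.11,335,113,0,0,0,-0.12,349,118,0,0,0,-0.122,352,119,0,0,0,-0.122])

```text
t: 6.65
tool_pos: [536.8, 136.3, 292.3]
tcp_rot: [0.594, 0.804, -0.001, -0.001]
contact_force: [0.9, -1.5, -4.6]
opening: 15.0
```

Request:
play_rows(series=[0,0,0,0,0,0,0,0,0,0,0,0,0,0,0,0,0,0])

```text
t: 6.95
tool_pos: [537.4, 133.4, 293.3]
tcp_rot: [0.596, 0.803, -0.0, 0.0]
contact_force: [-0.2, 0.6, -4.4]
opening: 14.5
```

```bash
python3 snap.py w5
```

```text
t 6.95 pos [537.4 133.4 293.3] yaw 106.88 z [-0. -0. -1.] F [-0.2  0.6 -4.4] M [-0.    0.03 -0.  ] op 14.5 q [ 0.11  0.33  0.02  1.26 -0.    1.39]
```

View pics/w5.png

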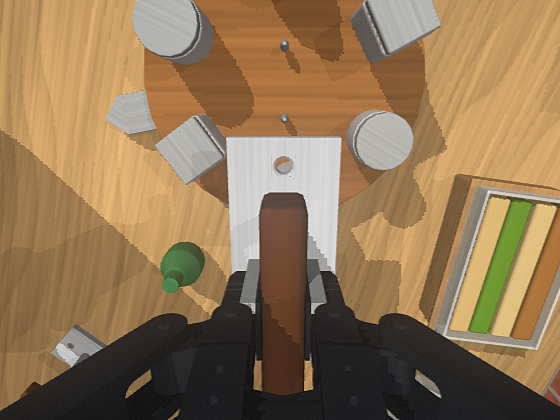

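```bash
python3 - <<'E'
import cv2
im=cv2.imread("pics/w5.png")
cv2.imwrite("pics/w5c.png",cv2.resize(im[30:190,234:334],None,fx=3.75*1,fy=3.75,interpolation=cv2.INTER_CUBIC))
cv2.imwrite("pics/w5d.png",cv2.resize(im[70:150,90:230],None,fx=5,fy=5,interpolation=cv2.INTER_CUBIC))
E
```

```text
(no output)
```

View pics/w5c.png

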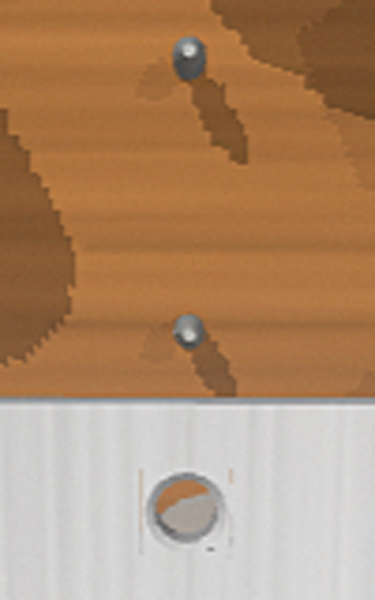

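View pics/w5d.png

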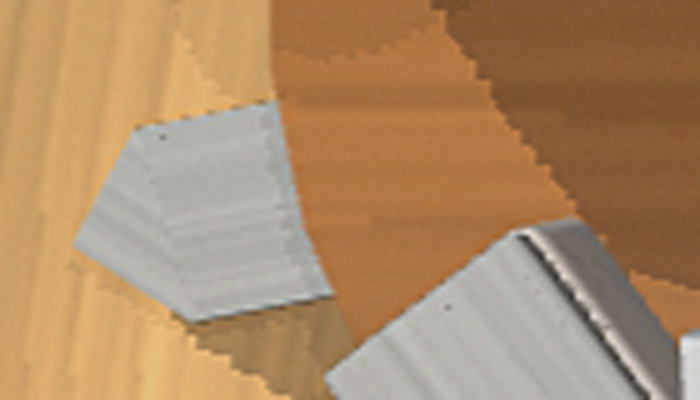

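```bash
python3 - <<'E'
from h import *
from rig import cams
np.set_printoptions(precision=2,suppress=True)
d=np.load("pics/w5.npz");K=d["mtx"]
from rig import telemetry
mount=np.array([[-2.67784031e-04,-9.56796730e-01,-2.90757538e-01,7.43920806e+01],[9.99999724e-01,-5.48975177e-05,-7.40335724e-04,-1.46193686e-01],[6.92388933e-04,-2.90757656e-01,9.56796481e-01,-1.25149062e+02],[0,0,0,1]])
C=(K,mount)
f=lambda x,y:((x+.5)/3.75-.5+234,(y+.5)/3.75-.5+30)
for z in (225.3,):
  print("pins top",plane(C,f(189,46),z),plane(C,f(189,334),z))
print("pins base",plane(C,f(189,72),248.3),plane(C,f(189,320),248.3))
print("hole",plane(C,f(184.5,508.5),103.3))
for p in((228.5,137),(339.5,137)):print("plate corner",plane(C,p,103.3))
# w1-type tongue in tool frame -> relative angle to pins
g=lambda x,y:((x+.5)/5-.5+90,(y+.5)/5-.5+70)
pc=(plane(C,f(189,46),225.3)+plane(C,f(189,334),225.3))/2
for z in(15,20,25):
  t,a,b,e,h=[plane(C,g(*p),293.3-z)[:2] for p in((75,243),(137,127),(195,321),(275,102),(330,294))]
  an=lambda v:np.degrees(np.arctan2(v[1],v[0]))%360
  print(z,"r",np.linalg.norm(t-pc[:2]),"w",np.linalg.norm(a-b),"tip",an(t-pc[:2]),"mid",an((a+b)/2-pc[:2]),"edges",an(a-e),an(b-h))
E
```

```text
pins top [119.49   0.73 225.3 ] [ 54.81   0.77 225.3 ]
pins base [116.54   0.79 248.3 ] [ 57.06   0.83 248.3 ]
hole [ 33.59  -0.27 103.3 ]
plate corner [ 50.85 -33.17 103.3 ]
plate corner [ 50.83  34.05 103.3 ]
15 r 192.22451521158177 w 40.236403694445784 tip 259.5859282900554 mid 259.5739906719755 edges 260.4058177138711 259.12906976973255
20 r 189.88179784957129 w 39.737748380997004 tip 259.53962214420153 mid 259.52229245713545 edges 260.4058177138711 259.12906976973255
25 r 187.53920761291096 w 39.23909306754822 tip 259.4921591277987 mid 259.4693052988941 edges 260.4058177138711 259.12906976973255
```

Request:
play_rows(series=[6,0,0,0,0,0,20,0.3,0,0,0,0,40,0.5,0,0,0,0,60,0.6,0,0,0,0,76,0.7,0,0,0,0,84,0.7,0,0,0,0,85.7,0.7,0,0,0,0,85.7,0.7,0,0,0,0,85.7,0.7,0,0,0,0])

```text
t: 7.9
tool_pos: [513.3, 216.1, 293.3]
tcp_rot: [0.595, 0.803, -0.0, 0.0]
contact_force: [-0.3, 0.2, -4.3]
opening: 14.7
```

Request:
play_rows(series=[0,0,6,0,0,0,0,0,20,0,0,0,0,0,40,0,0,0,0,0,60,0,0,0,0,0,80,0,0,0,0,0,95,0,0,0,0,0,103,0,0,0,0,0,105,0,0,0,0,0,105,0,0,0,0,0,105,0,0,0])

```text
t: 8.9
tool_pos: [513.6, 216.7, 189.1]
tcp_rot: [0.595, 0.804, 0.001, 0.0]
contact_force: [-0.3, -0.1, -3.3]
opening: 14.8
```

```bash
python3 snap.py w6; python3 - <<'E'
import cv2,numpy as np
im=cv2.imread("pics/w6.png")
cv2.imwrite("pics/w6c.png",cv2.resize(im[130:200,234:334],None,fx=6,fy=6,interpolation=cv2.INTER_CUBIC))
from rig import cams
for n in("scene","side"):
    s=cams.snapshot(n);cv2.imwrite(f"pics/{n}6.png",s["image"])
a=cv2.imread("pics/scene6.png");b=cv2.imread("pics/side6.png")
cv2.imwrite("pics/c6.png",np.hstack([cv2.resize(a[110:240,270:400],None,fx=3,fy=3),cv2.resize(b[110:240,170:300],None,fx=3,fy=3)]))
E
```

```text
t 8.90 pos [513.6 216.7 189.1] yaw 106.95 z [ 0.001  0.    -1.   ] F [-0.3 -0.1 -3.3] M [0.02 0.03 0.02] op 14.8 q [ 0.27  0.39 -0.17  1.01  0.    1.54]
```

View pics/w6c.png

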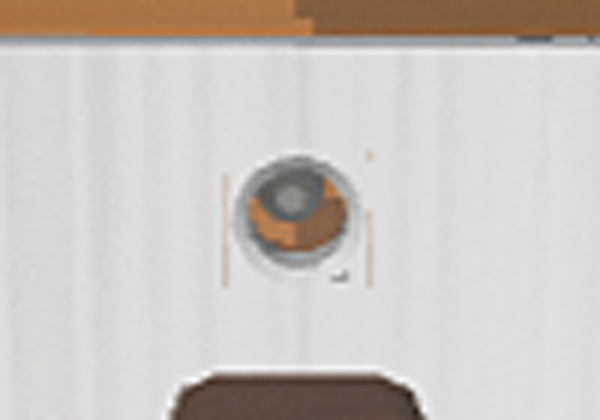

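View pics/c6.png

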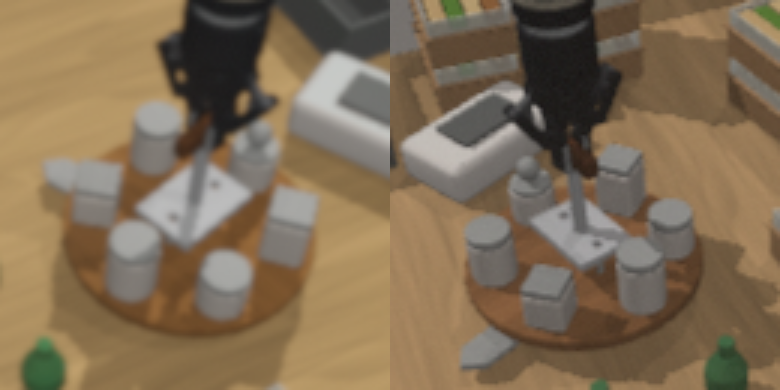

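```bash
python3 - <<'E'
from h import *
np.set_printoptions(precision=2,suppress=True)
K=np.load("pics/w5.npz")["mtx"]
M=np.array([[-2.67784031e-04,-9.56796730e-01,-2.90757538e-01,7.43920806e+01],[9.99999724e-01,-5.48975177e-05,-7.40335724e-04,-1.46193686e-01],[6.92388933e-04,-2.90757656e-01,9.56796481e-01,-1.25149062e+02],[0,0,0,1]])
C=(K,M);f=lambda x,y:((x+.5)/6-.5+234,(y+.5)/6-.5+130)
print("hole",plane(C,f(297,216),103.3),"rim L,R",plane(C,f(237,216),103.3),plane(C,f(360,216),103.3))
for z in(118.3,120.3,122.3):print("pin",plane(C,f(291,198),z))
E
```

```text
hole [ 33.38  -0.11 103.3 ] rim L,R [ 33.38  -6.31 103.3 ] [ 33.37   6.39 103.3 ]
pin [ 32.68  -0.77 118.3 ]
pin [ 32.33  -0.78 120.3 ]
pin [ 31.99  -0.78 122.3 ]
```

Request:
play_rows(series=[-0.9,-0.6,1,0,0,0,-0.9,-0.6,4,0,0,0,-0.9,-0.6,8,0,0,0,-0.9,-0.6,12,0,0,0,-0.9,-0.6,16,0,0,0,-0.9,-0.6,18,0,0,0,-0.9,-0.6,18,0,0,0])

```text
t: 9.75
tool_pos: [512.6, 215.5, 169.9]
tcp_rot: [0.595, 0.804, -0.0, -0.0]
contact_force: [0.4, 1.1, -4.6]
opening: 14.6
```

```bash
python3 snap.py w7; python3 - <<'E'
import cv2,numpy as np
im=cv2.imread("pics/w7.png")
cv2.imwrite("pics/w7c.png",cv2.resize(im[130:200,234:334],None,fx=6,fy=6,interpolation=cv2.INTER_CUBIC))
E
```

```text
t 9.75 pos [512.6 215.5 169.9] yaw 106.96 z [-0.001 -0.    -1.   ] F [ 0.4  1.1 -4.6] M [-0.02  0.05 -0.04] op 14.6 q [ 0.27  0.4  -0.2   0.97 -0.    1.54]
```

View pics/w7c.png

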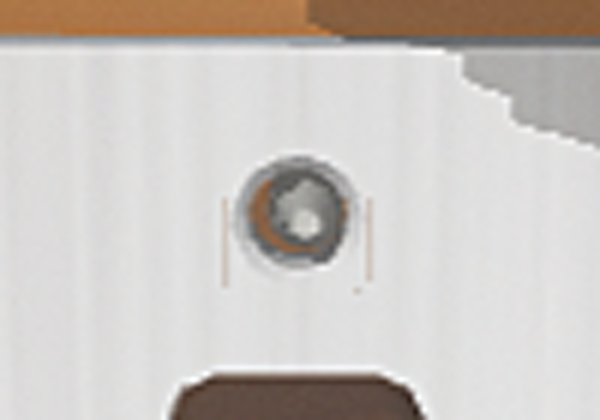

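Request:
play_rows(series=[-0.3,0.4,1,0,0,0,-0.4,0.4,3,0,0,0,-0.4,0.4,5,0,0,0,-0.4,0.4,7,0,0,0,-0.4,0.4,9,0,0,0,-0.4,0.4,10,0,0,0,-0.4,0.4,10,0,0,0])

```text
t: 10.5
tool_pos: [513.2, 215.3, 160.1]
tcp_rot: [0.595, 0.804, -0.0, -0.0]
contact_force: [0.2, 0.9, -4.8]
opening: 14.6
```

Request:
play_rows(series=[0,0,0.5,0,0,0,0,0,1,0,0,0,0,0,1,0,0,0])

```text
t: 10.8
tool_pos: [513.3, 215.3, 159.3]
tcp_rot: [0.595, 0.804, 0.0, 0.0]
contact_force: [0.5, 0.0, -3.9]
opening: 14.7
```

Request:
play_rows(series=[0,0,0.5,0,0,0,0,0,1,0,0,0,0,0,1,0,0,0])

```text
t: 11.1
tool_pos: [513.4, 215.4, 158.5]
tcp_rot: [0.595, 0.804, 0.0, 0.0]
contact_force: [0.3, -0.9, -2.3]
opening: 14.6
```

Request:
play_rows(series=[0,0,0.5,0,0,0,0,0,0.5,0,0,0])

```text
t: 11.3
tool_pos: [513.6, 215.4, 158.5]
tcp_rot: [0.595, 0.804, 0.0, 0.0]
contact_force: [-1.0, -0.3, 4.8]
opening: 14.8
```

Request:
play_rows(series=[0,0,0.5,0,0,0,0,0,0.5,0,0,0])

```text
t: 11.5
tool_pos: [513.6, 215.4, 158.4]
tcp_rot: [0.595, 0.804, 0.001, 0.0]
contact_force: [-3.3, -0.9, 10.7]
opening: 14.8
```

```bash
python3 snap.py w8;python3 - <<'E'
import cv2,numpy as np
im=cv2.imread("pics/w8.png")
from rig import cams
for n in("scene","side"):
    s=cams.snapshot(n);cv2.imwrite(f"pics/{n}8.png",s["image"])
a=cv2.imread("pics/scene8.png");b=cv2.imread("pics/side8.png")
cv2.imwrite("pics/c8.png",np.vstack([np.hstack([cv2.resize(a[140:220,290:390],None,fx=4,fy=4),cv2.resize(b[150:230,185:285],None,fx=4,fy=4)]),cv2.resize(im[60:200,130:410],None,fx=800/280,fy=2)]))
E
```

```text
t 11.50 pos [513.6 215.4 158.4] yaw 106.96 z [ 0.001  0.    -1.   ] F [-3.3 -0.9 10.7] M [-0.28  0.9   0.02] op 14.8 q [ 0.27  0.41 -0.22  0.94 -0.    1.54]
```

View pics/c8.png

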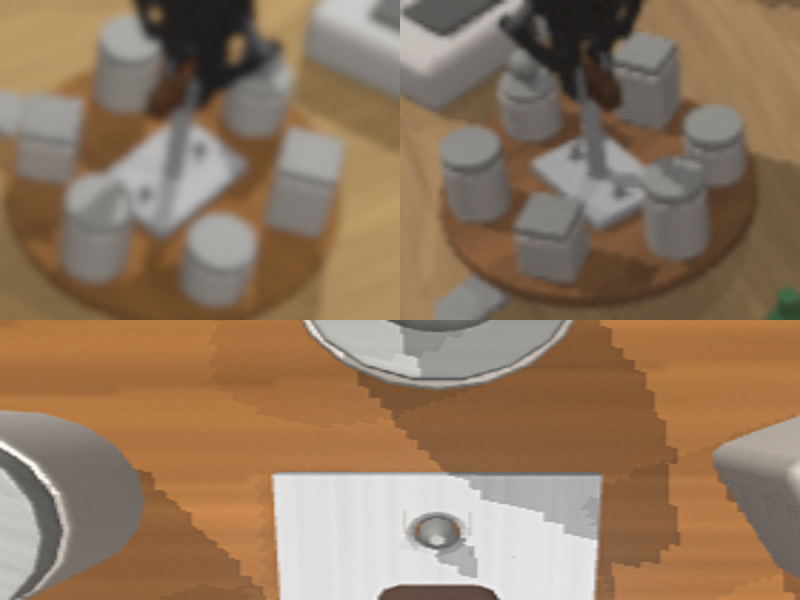

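The plate is flush, with the pins standing through both holes. Next I'll turn counter-clockwise (world) by about 100° in steps, watching the force.

Request:
play_rows(series=[0,0,-0.5,0,0,-0.01,0,0,-0.5,0,0,-0.04,0,0,-0.5,0,0,-0.09,0,0,-0.5,0,0,-0.15,0,0,-0.5,0,0,-0.21,0,0,-0.5,0,0,-0.27,0,0,-0.5,0,0,-0.33,0,0,-0.5,0,0,-0.38,0,0,-0.5,0,0,-0.4,0,0,-0.5,0,0,-0.4])

```text
t: 12.65
tool_pos: [513.9, 215.6, 158.5]
tcp_rot: [0.423, 0.906, 0.001, 0.001]
contact_force: [-1.0, 0.5, 6.3]
opening: 14.6
```

```bash
python3 go.py
```

```text
t 12.65 pos [513.9 215.6 158.5] yaw 129.98 z [ 0.002  0.    -1.   ] F [-1.   0.5  6.3] M [-0.14  0.28  0.01] op 14.6 q [ 0.27  0.41 -0.22  0.94  0.    1.14]
```

Lateral force stays small. Continuing.

Request:
play_rows(series=[0,0,0,0,0,-0.01,0,0,0,0,0,-0.04,0,0,0,0,0,-0.09,0,0,0,0,0,-0.15,0,0,0,0,0,-0.21,0,0,0,0,0,-0.28,0,0,0,0,0,-0.35,0,0,0,0,0,-0.42,0,0,0,0,0,-0.48,0,0,0,0,0,-0.53,0,0,0,0,0,-0.55,0,0,0,0,0,-0.55])

```text
t: 13.85
tool_pos: [514.2, 215.8, 158.5]
tcp_rot: [0.161, 0.987, 0.001, 0.001]
contact_force: [0.5, 1.7, 4.4]
opening: 14.7
```

Request:
play_rows(series=[0,0,0,0,0,-0.01,0,0,0,0,0,-0.04,0,0,0,0,0,-0.09,0,0,0,0,0,-0.15,0,0,0,0,0,-0.21,0,0,0,0,0,-0.28,0,0,0,0,0,-0.35,0,0,0,0,0,-0.42,0,0,0,0,0,-0.48,0,0,0,0,0,-0.53,0,0,0,0,0,-0.55,0,0,0,0,0,-0.55])

```text
t: 15.05
tool_pos: [514.3, 215.9, 158.5]
tcp_rot: [-0.113, 0.994, 0.0, 0.001]
contact_force: [2.0, 1.8, 5.8]
opening: 14.9
```

```bash
python3 snap.py w9
```

```text
t 15.05 pos [514.3 215.9 158.5] yaw -167.04 z [ 0.002  0.001 -1.   ] F [2.  1.8 5.8] M [ 0.27 -0.24  0.04] op 14.9 q [ 0.27  0.41 -0.22  0.94  0.    0.04]
```

View pics/w9.png

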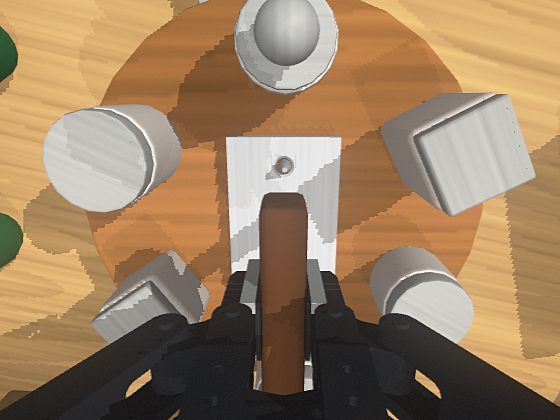

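Request:
play_rows(series=[0,0,0,0,0,-0.01,0,0,0,0,0,-0.03,0,0,0,0,0,-0.06,0,0,0,0,0,-0.1,0,0,0,0,0,-0.14,0,0,0,0,0,-0.18,0,0,0,0,0,-0.21,0,0,0,0,0,-0.235,0,0,0,0,0,-0.25,0,0,0,0,0,-0.25,0,0,0,0,0,-0.25])

```text
t: 16.2
tool_pos: [514.2, 216.0, 158.5]
tcp_rot: [-0.236, 0.972, 0.0, 0.001]
contact_force: [0.9, 3.2, 5.3]
opening: 14.5
```

```bash
python3 snap.py w10; python3 - <<'E'
import cv2,numpy as np
from rig import cams
for n in("scene","side"):
    s=cams.snapshot(n);cv2.imwrite(f"pics/{n}10.png",s["image"])
a=cv2.imread("pics/scene10.png");b=cv2.imread("pics/side10.png")
cv2.imwrite("pics/c10.png",np.hstack([cv2.resize(a[135:235,280:380],None,fx=4,fy=4,interpolation=2),cv2.resize(b[150:250,188:288],None,fx=4,fy=4,interpolation=2)]))
E
```

```text
t 16.20 pos [514.2 216.  158.5] yaw -152.76 z [ 0.002  0.001 -1.   ] F [0.9 3.2 5.3] M [ 0.46 -0.08  0.04] op 14.5 q [ 0.27  0.41 -0.22  0.94  0.   -0.21]
```

View pics/w10.png

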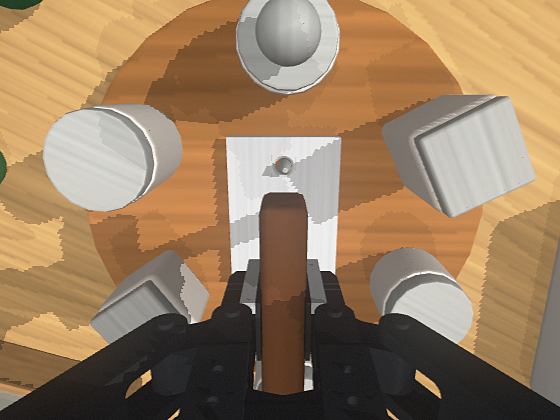

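View pics/c10.png

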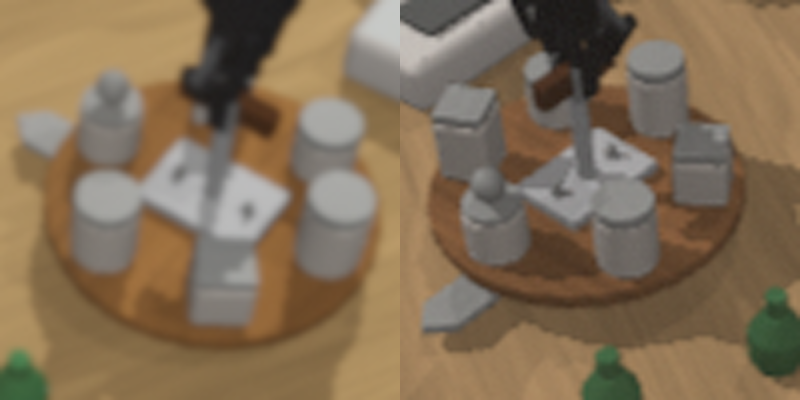

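```bash
python3 - <<'E'
from h import *
np.set_printoptions(precision=1,suppress=True)
S=load("scene0");D=load("side0");W=load("w10")
f=lambda x,y,ox,oy,k=4:((x+.5)/k-.5+ox,(y+.5)/k-.5+oy)
cs=lambda x,y:f(x,y,280,135); cd=lambda x,y:f(x-400,y,188,150)
an=lambda v:np.degrees(np.arctan2(v[1],v[0]))%360
k,e=tri((S,cs(111,85)),(D,cd(488,183)));print("knob",k,e)
kS=plane(S,cs(111,85),111);kD=plane(D,cd(488,183),111);kW=plane(W,(287.5,30.5),111);print(kS,kD,kW)
tS=plane(S,cs(18,122),22);tD=plane(D,cd(424,325),22);print("tip",tS,tD)
for n,c in(("513.3,215.4",[513.3,215.4]),("scene",[513.75,215.85]),("side",[512.8,214.95])):
  print(n,[round(an(q[:2]-c),2) for q in(k,kS,kD,kW)],"tip",an(tS[:2]-c),an(tD[:2]-c))
# knob circle centre check: knob before/after, rotation 100.2deg
k0=np.array([483.6,313.5]);a=np.deg2rad(100.2);Rr=np.array([[np.cos(a),-np.sin(a)],[np.sin(a),np.cos(a)]])
print("centre",np.linalg.solve(np.eye(2)-Rr,k[:2]-Rr@k0))
im=cv2.imread("pics/scene10.png");cv2.imwrite("pics/t.png",np.hstack([cv2.resize(im[150:190,275:325],None,fx=8,fy=8,interpolation=2),cv2.resize(cv2.imread("pics/side10.png")[185:245,188:238],None,fx=8,fy=8,interpolation=2)[:320]]))
E
```

```text
knob [423.4 171.  114.1] [np.float64(0.10252806633857638), np.float64(0.10252806633862968)]
[421.1 172.5 111. ] [423.9 174.7 111. ] [423.5 171.6 111. ]
tip [352.2 126.8  22. ] [347.2 132.2  22. ]
513.3,215.4 [np.float64(206.27), np.float64(204.95), np.float64(204.5), np.float64(206.02)] tip 208.79483514016965 206.61112565110255
scene [np.float64(206.39), np.float64(205.07), np.float64(204.63), np.float64(206.14)] tip 208.85000441675908 206.67283499923613
side [np.float64(206.17), np.float64(204.84), np.float64(204.38), np.float64(205.91)] tip 208.74681742481874 206.555929645575
centre [513.1 217.1]
```

View pics/t.png

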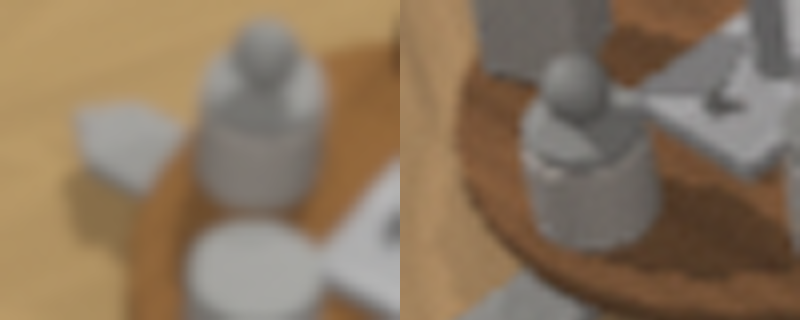

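The knob lags the tool by about 1.3°: the play in the holes is taken up, and the lid centre has shifted from x≈284 to 288. I'll measure that precisely by comparing w8 and w10.

```bash
python3 - <<'E'
from h import *
K=np.load("pics/w5.npz")["mtx"]
M=np.array([[-2.67784031e-04,-9.56796730e-01,-2.90757538e-01,7.43920806e+01],[9.99999724e-01,-5.48975177e-05,-7.40335724e-04,-1.46193686e-01],[6.92388933e-04,-2.90757656e-01,9.56796481e-01,-1.25149062e+02],[0,0,0,1]])
C=(K,M)
a=cv2.imread("pics/w8.png");b=cv2.imread("pics/w10.png")
cv2.imwrite("pics/l.png",np.vstack([cv2.resize(x[0:100,210:370],None,fx=5,fy=3,interpolation=2) for x in(a,b)]))
for n,im in(("w8",a),("w10",b)):
  h=cv2.cvtColor(im,cv2.COLOR_BGR2HSV);m=((h[...,1]<70)).astype(np.uint8);m[:, :200]=0;m[:,380:]=0;m[110:]=0
  for y in(50,60,70,80):
    xs=np.where(m[y])[0];c=(xs.min()+xs.max())/2;print(n,y,xs.min(),xs.max(),"tool",plane(C,(c,y),158.5-95).round(1))
E
```

```text
w8 50 232 333 tool [95.2 -0.4 63.5]
w8 60 236 330 tool [90.8 -0.2 63.5]
w8 70 241 325 tool [86.4 -0.2 63.5]
w8 80 249 316 tool [81.9 -0.4 63.5]
w10 50 236 338 tool [95.2  1.7 63.5]
w10 60 240 334 tool [90.8  1.7 63.5]
w10 70 245 330 tool [86.4  2.  63.5]
w10 80 253 321 tool [81.9  1.8 63.5]
```

View pics/l.png

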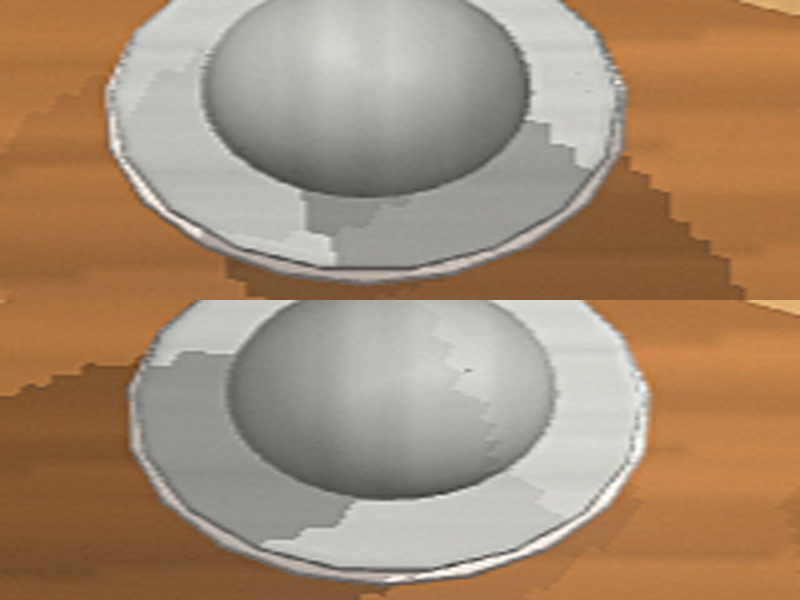

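Request:
play_rows(series=[0,0,0,0,0,-0.008,0,0,0,0,0,-0.017,0,0,0,0,0,-0.023,0,0,0,0,0,-0.023,0,0,0,0,0,-0.023,0,0,0,0,0,-0.023])

```text
t: 16.95
tool_pos: [514.1, 216.0, 158.5]
tcp_rot: [-0.247, 0.969, 0.0, 0.001]
contact_force: [1.1, 2.6, 6.8]
opening: 14.9
```

```bash
python3 snap.py w11; python3 - <<'E'
from h import *
from rig import cams
im=cv2.imread("pics/w11.png");h=cv2.cvtColor(im,cv2.COLOR_BGR2HSV);m=((h[...,1]<70)).astype(np.uint8);m[:, :200]=0;m[:,380:]=0
for y in(50,60,70,80):
    xs=np.where(m[y])[0];print(y,xs.min(),xs.max())
im=[cams.snapshot(n)["image"] for n in("scene","side")]
a=cv2.resize(im[0][130:230,275:375],None,fx=4,fy=4,interpolation=2);b=cv2.resize(im[1][150:250,188:288],None,fx=4,fy=4,interpolation=2)
cv2.imwrite("pics/c11.png",np.hstack([a,b]))
# predicted: vertical line from front point, project knob target at 207.3 deg
for cam,n,ox,oy,dx in((load("scene0"),"S",275,130,0),(load("side0"),"D",188,150,400)):
  for an in(205.5,207.3,209):
    t=np.deg2rad(an);p=proj(cam,[513.3+100*np.cos(t),215.4+100*np.sin(t),111]);print(n,an,((p-[ox,oy])*4+[dx,0]).round(1))
E
```

```text
t 16.95 pos [514.1 216.  158.5] yaw -151.44 z [ 0.002  0.001 -1.   ] F [1.1 2.6 6.8] M [0.53 0.   0.01] op 14.9 q [ 0.27  0.41 -0.22  0.94  0.   -0.23]
50 237 339
60 240 335
70 245 330
80 253 322
S 205.5 [130.6 105.2]
S 207.3 [128.3 107.6]
S 209 [126.2 109.9]
D 205.5 [486.2 183.6]
D 207.3 [488.9 185.3]
D 209 [491.5 186.9]
```

View pics/c11.png

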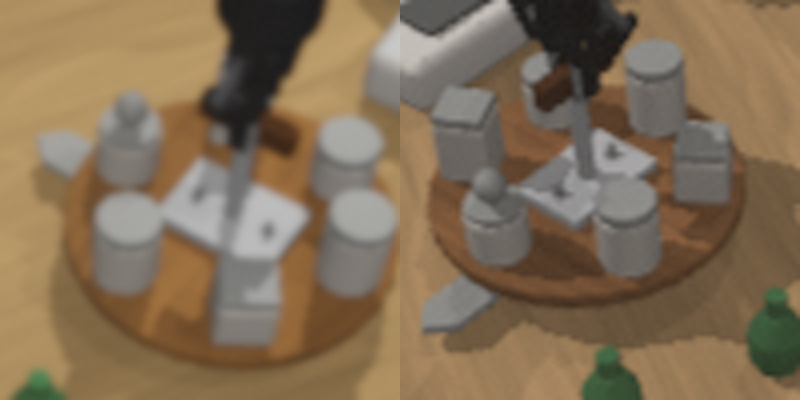

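```bash
python3 go.py; python3 -c "
from rig import workorder;print(workorder.hand_in())"
```

```text
t 17.10 pos [514.1 216.  158.5] yaw -151.44 z [ 0.002  0.001 -1.   ] F [0.3 3.1 4.6] M [ 0.45 -0.05  0.01] op 14.7 q [ 0.27  0.41 -0.22  0.94  0.   -0.23]
the job is handed in; nothing more can be done
None
```

The largest handle is on the two pins with its plate flush on the platter. The ball-knob jar has been turned about 100° counter-clockwise to the tongue. I handed in at 17.1 s with the handle still gripped at 80 N.

**Seating:** Pressing down, the tool stopped at z = 158.5 mm, the height expected for a flush plate. The pins showed through both holes. Its height stayed at 158.5 mm through the turn.

**Jar position:** At the last check the knob stood at about 207.2° and the tongue at about 207.3°. I trust this to roughly 1°. During the turn the platter lagged the handle by about 1.3° because of play in the holes, so I turned that much further.

**Disagreements:** The wrist camera and the fixed cameras differed by 1–2 mm on the platter's centre. With the knob height fixed, the two fixed cameras put the knob at 204.5–205° before the last correction, against 206–206.3° by triangulation and by the wrist camera. I went with the latter.

**Forces:** The last reading was about 5 N pressing down and 3 N sideways. I did not touch any bystanders as far as I could tell, but I took no final full picture of the table to confirm it.

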